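Strip the print bed: clamp dogs out, blocks ejected to the wash tray

ROBOT

A 6-joint arm with a two-finger parallel gripper is mounted at the origin on the work surface. World frame = base frame: x ahead of the robot, y to its left, z up, the work surface at z = 0. Lengths are in mm, angles in rad, forces in N, time in s.
With the tool pointing down it reaches from about 375 to 750 mm from the base axis. Payload 9 kg.
Tool frame: the origin (TCP) lies midway between the tips of the shut fingers; the grasp point (between the pads) lies 19 mm behind it; z points along the fingers, y is the line along which they close (so a half turn about z gives the same grasp; the last joint's range is limited). The gripper opens to 85 mm and grips with 20 to 120 N. Pads are 22 mm wide; open, the fingers measure 114 mm over their backs; the gripper's body (76 mm by 85 mm) begins 54 mm behind the grasp point. The pads swing forward as they close: fully open they stand 13 mm farther back than shut.
Start: joints at [-1.463, 0.104, 0.097, 1.564, 0, 1.353], TCP at [192.05, -568.466, 231.331] pointing down, gripper open.
Joint ranges: [-2.99, 2.99], [-0.84, 1.86], [-1.1, 1.16], [-1.84, 2.11], [-1.51, 1.56], [-3.14, 3.14]. Speed limits (rad/s): [2.22, 2.22, 2.57, 3.14, 3.14, 3.14].

INTERFACE

Orientations are given as a 3x3 rotation matrix whose columns are the frame's x, y, z axes.
In Python, from station import move_to, servo_line, set_joints, grip, hold, ik, observe, get_image, calibration, MotionError, finish_job gives the robot as it stands. The module is installed in compiled form; this text tells all that it offers. Calls block until the motion is done:
- move_to(position, orientation): joint-space move of the TCP to a pose.
- servo_line(position, ori=None, vel=150, guard=None): straight line of the TCP; ori=None keeps the orientation; vel is the mean speed in mm/s. With guard (N) it stops when the force on the tool has changed by that much, and returns True; else False.
- set_joints(angles): joint-space move.
- grip(opening, grip_force=None): finger opening in mm; grip_force is the grip in N (None keeps the last); returns when the fingers have stopped.
- hold(seconds).
- ik(position, orientation): joint angles nearest the present ones, or None.
- observe(): the state.
- get_image(name): name is "side" or "top"; returns the picture (480x640x3 uint8, red, green, blue); there is no depth.
- calibration(name): a dict with "camera_matrix" (3x3 intrinsics, pixels), "rvec" (rotation vector, rad) and "tvec" (3), from world to camera coordinates, as OpenCV has them. Camera axes: x right, y down, z forward; pixel columns grow to the right and rows downward; lengths in mm; the calibration is good to about 2 mm. A picture is of the moment at which its call begins. calibration takes no time and is no camera call.
A pose or a line that the arm cannot do raises MotionError and nothing moves.
- finish_job(): hands the job in; it is judged then, once.
The state is a dict: "time_s": time; "qpos": joint angles; "qd": joint speeds; "joint_torque": joint torques, N m; "position": TCP position; "orientation": TCP orientation; "force": force on the tool from outside, world axes, zero at the start; "torque": the same for the moment, N m; "gripper_width": finger opening in mm; "gripper_force": force on a finger pad.
Only numpy, scipy, OpenCV 4.12 (cv2) and the standard library are available. Lean on these libraries where they do the work, as an engineer would, in place of code of your own. Each camera call takes 0.05 s, during which the arm holds its last target. There are 200 camera calls.

TASK

Printing is over: strip the lock-up bed. First slide every clamp dog along the T-slot, out at its open end, and put it in the short wooden hardware tray; then press the ejector levers to raise the printing blocks, and lay each block flat, lino face up, on the floor of the long grey wash tray. Leave all the ejectors fully back at rest (plates down, levers up), and do not disturb the inks and tools around.

Things in the scene. Friction and masses are not known exactly. Their poses are not given: they have to be found in the camera images.
- bed: Fixed lock-up bed, 124 x 260 mm, 34 mm high. Origin: underside, 60 mm from the lever-side edge, mid-length. x: from lever side to T-slot side; y: along the T-slot to its OPEN end. Pockets 1 to 4 (47 x 53 mm) are centred at x = -22, y = -93, -31, 31, 93 mm. T-slot centred at x = 40 mm, y = -122 (closed) to 130 (open): neck gap 14 mm, lips 5 mm thick, undercut 28 mm wide, floor 20.5 mm above the table. Dogs come free at y >= 146.
- lever1 (a joint): Ejector lever of pocket 1, rad: 0 = up (plate down, at rest), 0.5 = pressed fully down. Raises the pocket's floor plate (44 x 50 mm; its top 10 mm above the table at rest) 40 mm per rad, 20 mm in all, and stays where it is left (friction: about 3 N at the pad to press it with a block aboard). To return it, push the raised plate fully down inside the empty pocket (about 4 N), or lift the lever.
- pad1 (a point): Top centre of the black round pad (26 mm across) at the end of ejector lever 1. The lever's pivot is at bed x = -66 mm, 30 mm above the table; the pad is 58 mm out from it towards bed -x. Pad top about 60 mm above the table at rest, about 32 mm when fully pressed (it swings from 0.45 rad above level to 0.05 below).
- lever2 (a joint): Ejector lever of pocket 2, rad: 0 = up (plate down, at rest), 0.5 = pressed fully down. Raises the pocket's floor plate (44 x 50 mm; its top 10 mm above the table at rest) 40 mm per rad, 20 mm in all, and stays where it is left (friction: about 3 N at the pad to press it with a block aboard). To return it, push the raised plate fully down inside the empty pocket (about 4 N), or lift the lever.
- pad2 (a point): Top centre of the black round pad (26 mm across) at the end of ejector lever 2. The lever's pivot is at bed x = -66 mm, 30 mm above the table; the pad is 58 mm out from it towards bed -x. Pad top about 60 mm above the table at rest, about 32 mm when fully pressed (it swings from 0.45 rad above level to 0.05 below).
- lever3 (a joint): Ejector lever of pocket 3, rad: 0 = up (plate down, at rest), 0.5 = pressed fully down. Raises the pocket's floor plate (44 x 50 mm; its top 10 mm above the table at rest) 40 mm per rad, 20 mm in all, and stays where it is left (friction: about 3 N at the pad to press it with a block aboard). To return it, push the raised plate fully down inside the empty pocket (about 4 N), or lift the lever.
- pad3 (a point): Top centre of the black round pad (26 mm across) at the end of ejector lever 3. The lever's pivot is at bed x = -66 mm, 30 mm above the table; the pad is 58 mm out from it towards bed -x. Pad top about 60 mm above the table at rest, about 32 mm when fully pressed (it swings from 0.45 rad above level to 0.05 below).
- lever4 (a joint): Ejector lever of pocket 4, rad: 0 = up (plate down, at rest), 0.5 = pressed fully down. Raises the pocket's floor plate (44 x 50 mm; its top 10 mm above the table at rest) 40 mm per rad, 20 mm in all, and stays where it is left (friction: about 3 N at the pad to press it with a block aboard). To return it, push the raised plate fully down inside the empty pocket (about 4 N), or lift the lever.
- pad4 (a point): Top centre of the black round pad (26 mm across) at the end of ejector lever 4. The lever's pivot is at bed x = -66 mm, 30 mm above the table; the pad is 58 mm out from it towards bed -x. Pad top about 60 mm above the table at rest, about 32 mm when fully pressed (it swings from 0.45 rad above level to 0.05 below).
- block1: Printing block: wood mount, dark lino printing face on top, 44 mm (its x) x 50 mm (its y), 24 mm high, about 70 g. Origin: centre of its underside; z points out of the lino face. At the start it sits in pocket 1, top flush with the bed, so it cannot be gripped until raised. May be absent.
- block2: Printing block: wood mount, dark lino printing face on top, 44 mm (its x) x 50 mm (its y), 24 mm high, about 70 g. Origin: centre of its underside; z points out of the lino face. At the start it sits in pocket 2, top flush with the bed, so it cannot be gripped until raised. May be absent.
- block3: Printing block: wood mount, dark lino printing face on top, 44 mm (its x) x 50 mm (its y), 24 mm high, about 70 g. Origin: centre of its underside; z points out of the lino face. At the start it sits in pocket 3, top flush with the bed, so it cannot be gripped until raised. May be absent.
- block4: Printing block: wood mount, dark lino printing face on top, 44 mm (its x) x 50 mm (its y), 24 mm high, about 70 g. Origin: centre of its underside; z points out of the lino face. At the start it sits in pocket 4, top flush with the bed, so it cannot be gripped until raised. May be absent.
- dog1: Dark steel clamp dog in the T-slot, about 100 g. Origin: underside of its foot, centre; axes as the bed's at the start. Foot 24 (x) x 30 (y) x 6 mm; neck 10 x 20 mm to z = 16; square head 24 x 24 mm, z = 16 to 52, to grip. A toe 34 mm long, 40 wide, z = 16 to 24, reaches along -x from the head over the blocks' edges and keeps them from rising. May be absent.
- dog2: Dark steel clamp dog in the T-slot, about 100 g. Origin: underside of its foot, centre; axes as the bed's at the start. Foot 24 (x) x 30 (y) x 6 mm; neck 10 x 20 mm to z = 16; square head 24 x 24 mm, z = 16 to 52, to grip. A toe 34 mm long, 40 wide, z = 16 to 24, reaches along -x from the head over the blocks' edges and keeps them from rising. May be absent.
- dog3: Dark steel clamp dog in the T-slot, about 100 g. Origin: underside of its foot, centre; axes as the bed's at the start. Foot 24 (x) x 30 (y) x 6 mm; neck 10 x 20 mm to z = 16; square head 24 x 24 mm, z = 16 to 52, to grip. A toe 34 mm long, 40 wide, z = 16 to 24, reaches along -x from the head over the blocks' edges and keeps them from rising. May be absent.
- wash_tray: Long grey plastic tray, loose, 244 mm (its x) by 108 mm (its y), 14 mm high, walls and floor 4 mm thick, 0.7 kg; for the blocks. Origin: centre of its underside.
- hardware_tray: Shorter brown wooden tray, loose, 168 mm (its x) by 108 mm (its y), 14 mm high, walls and floor 4 mm thick, 0.7 kg; for the clamp dogs. Origin: centre of its underside.
- brayer: Bystander, to be left alone: ink roller lying on its frame, about 200 x 105 x 40 mm.
- ink_a: Bystander, to be left alone: ink bottle, 60 mm across, 160 mm high.
- tin: Bystander, to be left alone: low ink tin, 72 mm across, 45 mm high.
- knife: Bystander, to be left alone: ink spatula lying flat, 200 mm long.
- gouge: Bystander, to be left alone: lino gouge lying flat, 160 mm long.
- towels: Bystander, to be left alone: paper towel roll standing, 110 mm across, 220 mm high.
There are look-alikes about, which are no part of the job. Leave any purple or turquoise look-alike of the block3 alone.

How it is judged:
By the outcome, as a careful person would: the job done as asked, in the order asked, and still so for the second after the job is handed in, with the robot touching nothing.
Of block1, block2, block3, block4 only 3 to 4 are there at a start; the rules pass over those that are not, and their reading is None.
Of dog1, dog2, dog3 only 2 to 3 are there at a start; the rules pass over those that are not, and their reading is None.
At some moment in a run one of wash_tray, hardware_tray may be knocked a few centimetres aside while the robot is not near it.
Once in a run the grip may slacken for a moment while it holds something.
It also fails if it takes over 210 s, if anything falls off the work surface, if the arm or the gripper's body presses on something with over 40 N, if the wrist force passes 120 N, or if a joint passes its speed limit or range.

## Working session

There is one attempt and no reset: what is moved stays moved. The work goes in short steps, each a Python script; the robot and the scene stay as the last script left them, time stands still between calls to the robot, and variables do not carry over. Pictures are saved under pics/ and viewed, at most 14 in all, crops included, and the job is handed in when it is done.

```bash
mkdir -p pics
python3 - <<'E'
from station import *
import cv2
for n in("top","side"):
    cv2.imwrite(f"pics/{n}0.png",get_image(n)[:,:,::-1]); c=calibration(n); print(n,c)
o=observe();print(o["time_s"],o["position"],o["orientation"],o["gripper_width"])
E
```

```text
top {'camera_matrix': array([[445.73522767,   0.        , 319.5040737 ],
       [  0.        , 445.73522767, 241.70280259],
       [  0.        ,   0.        ,   1.        ]]), 'rvec': array([ 2.17101511, -2.1811945 ,  0.06250417]), 'tvec': array([  38.44468752,  600.26195122, 1073.23271132])}
side {'camera_matrix': array([[580.21346247,   0.        , 319.74944601],
       [  0.        , 580.21346247, 243.11436255],
       [  0.        ,   0.        ,   1.        ]]), 'rvec': array([ 0.7036531 , -2.52492078,  1.28561464]), 'tvec': array([ 517.17897248,  206.83901251, 1393.66867221])}
0.1 [ 192.00401329 -568.1372273   230.59453021] [[ 9.47407160e-01  3.20030714e-01 -1.23487893e-04]
 [ 3.20030628e-01 -9.47406445e-01  1.19377094e-03]
 [ 2.65050141e-04 -1.17050705e-03 -9.99999280e-01]] 85.54317667391183
```

View pics/top0.png

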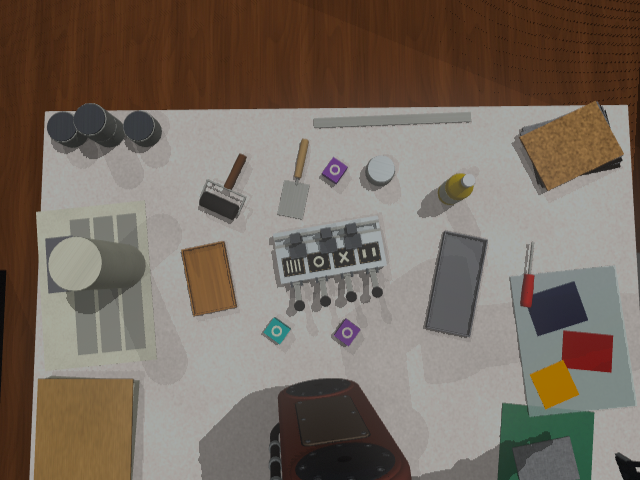

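View pics/side0.png

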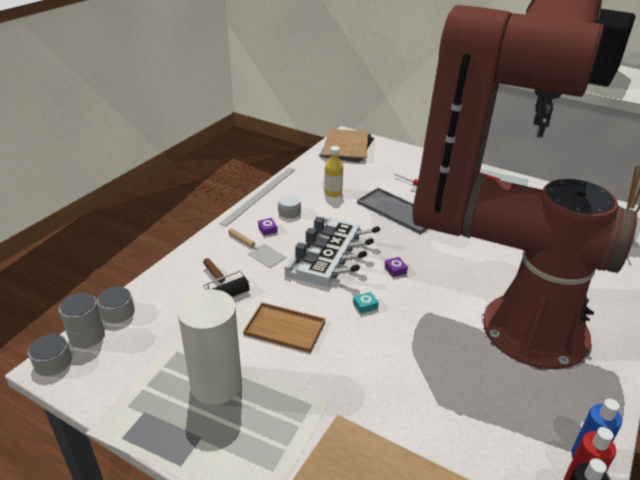

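The top view shows the bed at (329,250) with its T-slot up and its levers down. It holds four blocks at (293,266), (318,261), (344,257) and (370,252), and dogs at about (295,240), (325,235) and (350,230). The hardware tray is at (209,279) and the wash tray at (457,285). Three things could be taken for block3, the ring block: purple (335,170), purple (347,332) and turquoise (277,330). The dark-faced ones in the pockets are the right ones. I'll check that in one crop.

Run:
```python
import cv2
a=cv2.imread("pics/top0.png")[205:325,255:405]; b=cv2.imread("pics/side0.png")[205:295,275:395]
cv2.imwrite("pics/c1.png",cv2.resize(a,(750,600),interpolation=cv2.INTER_CUBIC))
cv2.imwrite("pics/c2.png",cv2.resize(b,(800,600),interpolation=cv2.INTER_CUBIC))
```

```text
(no output)
```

View pics/c1.png

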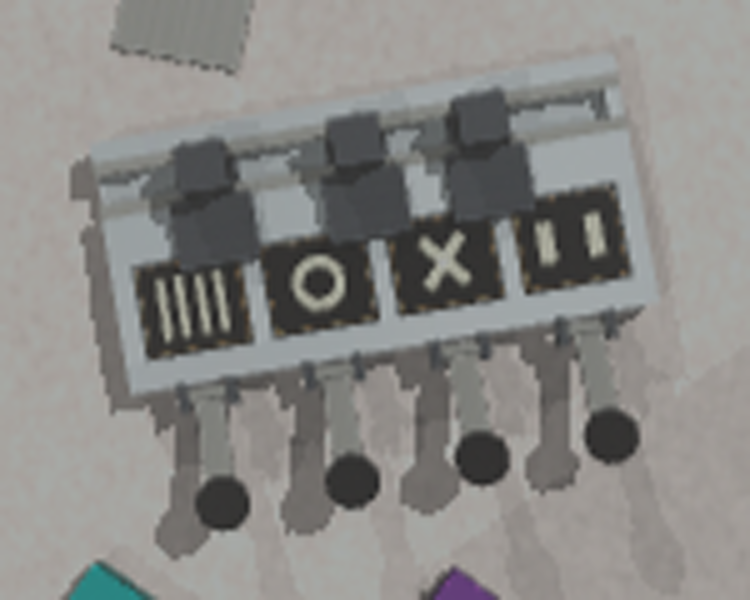

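View pics/c2.png

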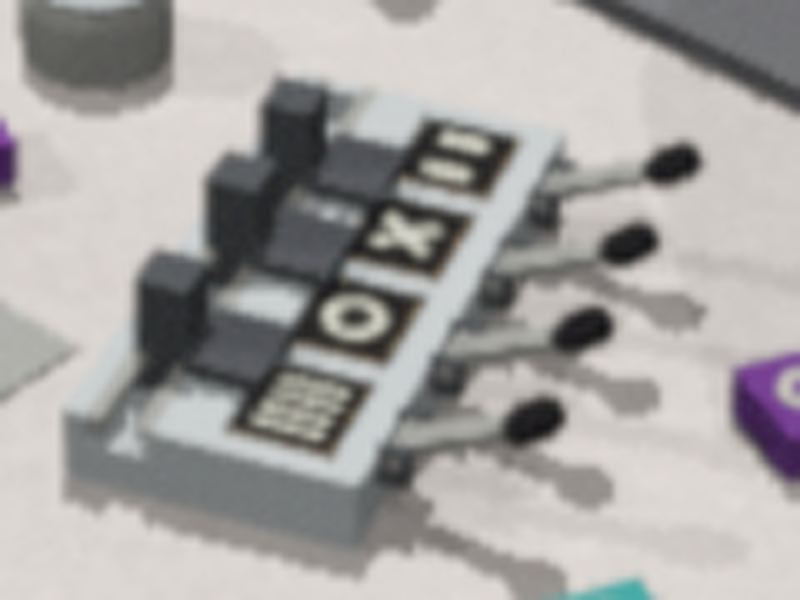

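The crops confirm four dark-faced blocks in the pockets and three dogs, with the T-slot's open end at image left. The bed's top corners in the crop are (93,150), (617,60), (657,300) and (132,393). The pads are at (222,503), (352,481), (482,458) and (611,435).

```bash
cat > h.py <<'E'
import numpy as np, cv2
from station import *
def ray(n,uv,z):
    c=calibration(n);K=c["camera_matrix"];R=cv2.Rodrigues(c["rvec"])[0];t=c["tvec"]
    C=-R.T@t; d=R.T@np.linalg.inv(K)@np.array([uv[0],uv[1],1.]); return C+d*(z-C[2])/d[2]
def proj(n,p):
    c=calibration(n);return cv2.projectPoints(np.array(p,float).reshape(-1,1,3),c["rvec"],c["tvec"],c["camera_matrix"],None)[0][:,0]
def rig(a,b): # b=R a+t planar
    a=np.array(a,float);b=np.array(b,float);ca,cb=a.mean(0),b.mean(0)
    z=((a-ca)@[1,1j]).conj()@((b-cb)@[1,1j]); th=np.angle(z)
    R=np.array([[np.cos(th),-np.sin(th)],[np.sin(th),np.cos(th)]]);return th,cb-R@ca,b-(a@R.T+cb-R@ca)
def tray(n,kind,im):
    hsv=cv2.cvtColor(im,cv2.COLOR_RGB2HSV)
    lo,hi=((8,90,60),(20,220,220)) if kind=="hw" else ((100,0,40),(179,60,125))
    m=cv2.inRange(hsv,lo,hi); L=(168,108) if kind=="hw" else (244,108)
    m=cv2.morphologyEx(m,cv2.MORPH_OPEN,np.ones((3,3)))
    out=[]
    for c in cv2.findContours(m,0,2)[0]:
        if cv2.contourArea(c)<300: continue
        w=np.array([ray(n,p,14)[:2] for p in c[:,0]],np.float32)
        (x,y),(a,b),t=cv2.minAreaRect(w)
        if a<b:a,b,t=b,a,t+90
        if abs(a-L[0])<25 and abs(b-L[1])<20: out.append((round(x,1),round(y,1),round(a),round(b),round((t+90)%180-90,1)))
    return out
E
python3 - <<'E'
from h import *
im=cv2.imread("pics/top0.png")[:,:,::-1].copy()
hsv=cv2.cvtColor(im,cv2.COLOR_RGB2HSV)
f=lambda p:(p[0]/5+254.6,p[1]/5+204.6)
B=[ray("top",f(p),34)[:2] for p in((93,150),(617,60),(657,300),(132,393))]
bb=[(64,130),(64,-130),(-60,-130),(-60,130)]
m=(im.max(2)<62)&(im.max(2)>0);mm=np.zeros_like(m);mm[282:315,285:390]=m[282:315,285:390]
n,l,s,cen=cv2.connectedComponentsWithStats(mm.astype(np.uint8))
pads=[tuple(cen[i]) for i in range(1,n) if s[i,4]>30];print(pads,[s[i,4] for i in range(1,n)])
pads.sort()
px=-66-58*np.cos(.45)
P=[ray("top",p,58)[:2] for p in pads]; pb=[(px,y) for y in(93,31,-31,-93)]
for a,b in((bb,B),(pb,P),(bb+pb,B+P)):
    th,t,r=rig(a,b);print("bed",th,t);print(np.round(r,1).tolist())
R=np.array([[np.cos(th),-np.sin(th)],[np.sin(th),np.cos(th)]])
for p in((207,166),(357,139),(480,117)):
    print("dog bed xy",R.T@(ray("top",f(p),72.5)[:2]-t))
for k in("hw","wash"):print(k,tray("top",k,im))
for n_,uv in dict(knife=(293,198),knife2=(305,142),turq=(277,330),purp=(347,332),purp2=(335,170),brl=(202,208),brr=(245,190),tin=(380,170),ink=(458,188)).items():print(n_,ray("top",uv,20)[:2].round())
E
```

```text
[(np.float64(376.54430379746833), np.float64(291.746835443038)), (np.float64(350.73417721518985), np.float64(296.37974683544303)), (np.float64(325.0126582278481), np.float64(300.88607594936707)), (np.float64(299.11392405063293), np.float64(305.49367088607596))] [np.int32(79), np.int32(79), np.int32(79), np.int32(79)]
bed 0.1658435411209047 [578.12207467  10.89847878]
[[-2.2, -1.4], [-2.5, -0.6], [2.8, 2.2], [1.9, -0.2]]
bed 0.17111071194205532 [579.70547573  12.56078554]
[[0.1, -0.4], [0.1, -0.3], [-0.1, 0.2], [-0.0, 0.5]]
bed 0.16521897906016508 [578.97196463  11.38688383]
[[-3.2, -1.8], [-3.3, -1.0], [2.1, 1.7], [1.0, -0.7], [0.4, 0.0], [0.8, 0.1], [0.9, 0.7], [1.3, 1.1]]
dog bed xy [39.81085397 73.07074255]
dog bed xy [40.38543181  1.47821991]
dog bed xy [ 40.79133678 -57.19376753]
hw [(512.6, 310.7, 166, 109, 11.6)]
wash [(495.0, -295.8, 235, 100, -12.3)]
knife [710. 101.]
knife2 [851.  71.]
turq [386. 140.]
purp [381. -30.]
purp2 [780.  -4.]
brl [686. 328.]
brr [731. 221.]
tin [ 779. -116.]
ink [ 732. -307.]
```

```bash
cat >> h.py <<'E'
TH=0.169;T=np.array([579.,12.])
def rot(a):return np.array([[np.cos(a),-np.sin(a)],[np.sin(a),np.cos(a)]])
def bed(x,y,z):return [*(rot(TH)@[x,y]+T),z]
def ori(a): # object yaw a: tool x = -(object x), y = object y
    c,s=np.cos(a),np.sin(a);return np.array([[-c,-s,0],[-s,c,0],[0,0,-1.]]).T.reshape(3,3).T @ np.eye(3)
def st(*l):
    o=observe();print(*l,"t",round(o["time_s"],1),o["position"].round(1) if hasattr(o["position"],"round") else np.round(o["position"],1),"w",round(o["gripper_width"],1),"F",np.round(o["force"],1),"gf",round(float(np.max(o["gripper_force"])),1));return o
def snap(name):
    im=get_image("top");cv2.imwrite(f"pics/{name}.png",im[:,:,::-1]);return im
def dog_out(y):
    O=ori(TH);move_to(bed(40,y,140),O);grip(44,25)
    print("hit",servo_line(bed(40,y,43),vel=100,guard=8));grip(10,35);st("grip")
    servo_line(bed(40,168,43),vel=90);st("out")
def dog_place(u,tr):
    x,y,_,_,d=tr;a=np.radians(d)
    p=rot(a)@[u,-17]+[x,y];O=ori(a-np.pi/2)
    q=observe()["position"];servo_line([q[0],q[1],100],vel=120);st("lift")
    move_to([*p,100],O);st("over");print("touch",servo_line([*p,24.5],vel=60,guard=4));st("down")
    grip(38);servo_line([*p,130],vel=150)
E
python3 - <<'E'
from h import *
print(ori(TH),np.linalg.det(ori(TH)),ik(bed(40,73,140),ori(TH)))
for u in(-50,50):
    a=np.radians(11.6);p=rot(a)@[u,-17]+[512.6,310.7];print(ik([*p,24],ori(a-np.pi/2)))
E
```

```text
[[-0.98575346 -0.16819668  0.        ]
 [-0.16819668  0.98575346  0.        ]
 [ 0.          0.         -1.        ]] 0.9999999999999999 [-0.06455178  0.14514286 -0.02406869  1.40158478  0.         -0.23355178]
[ 0.30695402  0.01379242 -0.37652119  1.18048271  0.          1.67529215]
[ 0.2903833   0.29394635 -0.06907421  1.20777577  0.          1.65872143]
```

```bash
sed -i 's/\.T\.reshape(3,3)\.T @ np\.eye(3)//' h.py
python3 - <<'E'
from h import *
dog_out(73)
tr=tray("top","hw",snap("d1"));print(tr)
dog_place(50,tr[0]);st("end")
E
```

```text
hit False
grip t 4.8 [606.8  90.7  43.9] w 23.4 F [-0.1  0.1  4.4] gf 35.0
out t 6.0 [590.2 183.9  42.8] w 23.7 F [-1.  -0.1 -1.1] gf 34.3
[]Traceback (most recent call last):
  File "<stdin>", line 4, in <module>
IndexError: list index out of range
```

View pics/d1.png

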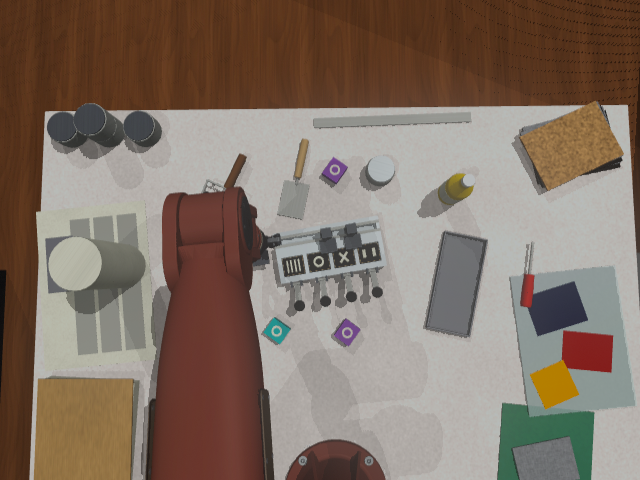

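The arm hides the hardware tray from the top camera. Dog 3 is out of the slot and held. I'll find the tray in the side view instead.

Run:
```python
from h import *
for im in (cv2.imread("pics/side0.png")[:,:,::-1].copy(),get_image("side")):
    print("side",tray("side","hw",im))
cv2.imwrite("pics/s1.png",im[:,:,::-1])
print(proj("side",[[512.6,310.7,14]]))
```

```text
side [(509.7, 318.6, 168, 114, 11.5)]
side [(509.8, 318.4, 168, 114, 11.4)]
[[285.18084691 323.49234817]]
```

```bash
cat >> h.py <<'E'
def hw():
    im=get_image("side");r=tray("side","hw",im);print("hw",r)
    x,y,a,b,d=r[0];return (x+1.5,y-6.,a,b,d)
E
python3 - <<'E'
from h import *
dog_place(50,hw());st("end")
dog_out(1.5)
dog_place(0,hw());st("end")
cv2.imwrite("pics/s2.png",get_image("side")[:,:,::-1])
E
```

```text
hw [(509.8, 318.4, 168, 114, 11.4)]
lift t 6.8 [590.2 183.8  99.5] w 23.4 F [ 0.2 -0.6 -1.1] gf 34.3
over t 8.3 [563.6 305.4  99.6] w 23.3 F [ 1.4  0.1 -0.9] gf 39.0
touch True
down t 9.4 [563.3 305.5  27.4] w 23.2 F [-0.8 -0.1  4.7] gf 39.9
end t 10.5 [563.1 305.5 128.8] w 38.0 F [-0.1 -0.2 -1.2] gf 0.0
hit False
grip t 13.9 [618.8  20.1  43.9] w 23.4 F [-0.1  0.   4.7] gf 35.0
out t 15.9 [590.2 184.   43. ] w 23.5 F [ 0.1  0.7 -1.3] gf 34.4
hw [(527.3, 307.8, 168, 115, 11.7)]
lift t 16.6 [590.1 184.   99.6] w 23.0 F [ 0.3 -1.4 -1.9] gf 34.4
over t 18.1 [532.2 285.   99.6] w 23.4 F [ 0.4  1.  -0.8] gf 34.3
touch True
down t 19.2 [531.7 285.   27.3] w 23.2 F [-1.4 -0.1  4.9] gf 35.3
end t 20.4 [531.7 285.  128.9] w 38.1 F [ 0.3 -0.4  0. ] gf 0.0
```

View pics/s2.png

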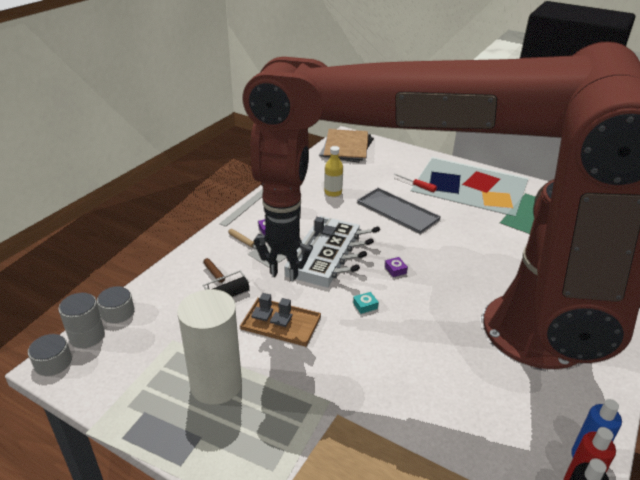

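The tray was knocked about 2 cm, and the measurement followed it. Both dogs stand in it at (263,308) and (283,312). Next is the third dog.

```bash
cat >> h.py <<'E'
def press(y):
    O=ori(TH);move_to(bed(-121,y,90),O);grip(0)
    print("press",servo_line(bed(-121,y,29.5),vel=50,guard=14));st("lever")
    servo_line(bed(-121,y,85),vel=150)
def take(y,z=39.5):
    O=ori(TH);grip(66,40);move_to(bed(-22,y,100),O)
    print("hit",servo_line(bed(-22,y,z),vel=100,guard=6));grip(35,40);st("grip")
    servo_line(bed(-22,y,110),vel=100);st("lift")
E
python3 - <<'E'
from h import *
dog_out(-57)
dog_place(-50,hw());st("end")
press(-93)
im=snap("t2");print(tray("top","wash",im),tray("top","hw",im))
cv2.imwrite("pics/t2c.png",cv2.resize(im[200:350,170:420,::-1],(800,480),interpolation=cv2.INTER_CUBIC))
E
```

```text
hit False
grip t 23.9 [628.7 -37.7  44. ] w 23.6 F [ 0.3 -0.8  5. ] gf 35.2
out t 26.5 [590.3 184.1  43. ] w 23.5 F [-0.1 -0.1 -0.9] gf 34.4
hw [(527.3, 307.8, 168, 115, 11.7)]
lift t 27.2 [590.1 184.1  99.6] w 23.3 F [-0.7  0.3 -0.9] gf 34.4
over t 28.7 [483.3 274.8  99.7] w 23.5 F [-0.2  0.6 -1. ] gf 34.4
touch True
down t 29.9 [482.8 274.9  27.3] w 23.3 F [-1.3 -0.4  4.1] gf 35.3
end t 31.0 [482.8 274.9 128.9] w 38.1 F [ 0.1 -0.6 -0.6] gf 0.0
press True
lever t 34.5 [ 474.8 -100.1   32.2] w 0.0 F [-3.   0.   8.9] gf 4.5
[] [(530.4, 300.4, 166, 109, 11.8)]
```

View pics/t2c.png

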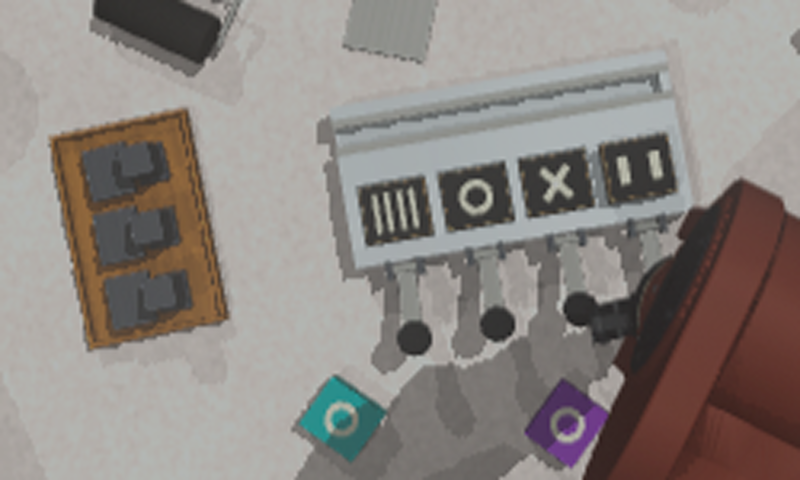

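The three dogs stand in the hardware tray, around (130,235) in the crop. Lever 1 is fully pressed, with pad top at 32, and block 1 is raised at (637,168). The arm now hides the wash tray from the top, so I'll try the side view.

Run:
```python
from h import *
for f in("side0","s1","s2",None):
    im=get_image("side") if f is None else cv2.imread(f"pics/{f}.png")[:,:,::-1].copy()
    hsv=cv2.cvtColor(im,cv2.COLOR_RGB2HSV);print(f,tray("side","wash",im),hsv[205,390],hsv[215,405])
cv2.imwrite("pics/s3.png",im[:,:,::-1])
```

```text
side0 [(495.0, -289.0, 243, 116, -12.0)] [110   7 116] [113   9 118]
s1 [] [120   8 127] [120   6 127]
s2 [] [105   4 125] [108  10 128]
None [] [120   4 119] [113   9 120]
```

View pics/s3.png

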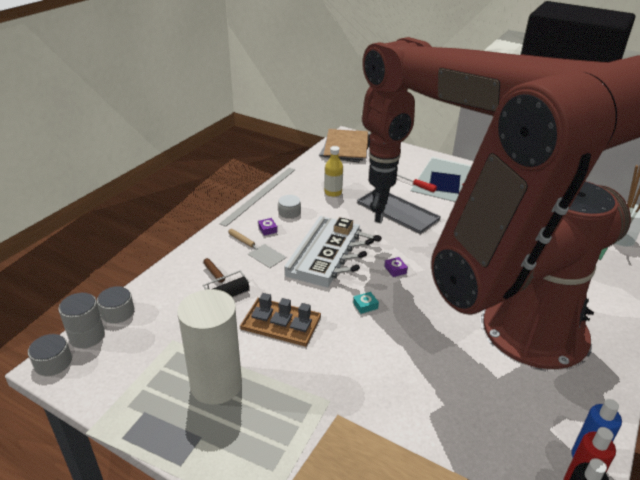

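The wash tray, at about (397,210), looks unmoved; only its brightness changed with the shadows. I'll widen the mask's brightness limit for the check, then do block 1.

```bash
sed -i 's/(179,60,125)/(179,60,140)/' h.py
cat >> h.py <<'E'
def wash():
    r=tray("side","wash",get_image("side"));print("wash",r)
    if r and np.hypot(r[0][0]-495,r[0][1]+289)>12: raise SystemExit("wash tray moved?")
    return (494.5,-295.,0,0,-12.2)
def place(u,tr):
    x,y,_,_,d=tr;a=np.radians(d);p=rot(a)@[u,0]+[x,y]
    move_to([*p,80],ori(a));st("over")
    print("touch",servo_line([*p,11],vel=60,guard=3.5));st("down")
    grip(60);servo_line([*p,80],vel=150)
def reset(y):
    move_to(bed(-22,y,80),ori(TH));grip(0)
    print("push",servo_line(bed(-22,y,8),vel=60,guard=14));st("plate");servo_line(bed(-22,y,80),vel=150)
E
python3 - <<'E'
from h import *
take(-93);place(84,wash());reset(-93)
cv2.imwrite("pics/s4.png",get_image("side")[:,:,::-1]);snap("t4")
E
```

```text
hit False
grip t 37.3 [573.6 -83.6  40.5] w 48.7 F [-1.3 -0.1  3.3] gf 46.7
lift t 38.1 [572.5 -83.2 109.2] w 48.8 F [ 0.2 -1.1 -0.9] gf 46.3
wash [(494.2, -289.6, 247, 117, -12.6)]
over t 39.1 [ 576.8 -311.5   80. ] w 48.6 F [-0.3  0.9 -1.4] gf 46.3
touch True
down t 40.1 [ 576.1 -312.4   14.9] w 48.5 F [-0.5  0.5  5.6] gf 47.0
push True
plate t 43.6 [572.7 -83.3  10.1] w 0.1 F [-2.   0.3  7.3] gf 4.1
```

Run:
```python
import cv2,numpy as np
a=cv2.imread("pics/s4.png")[165:300,270:450];b=cv2.imread("pics/t4.png")[210:350,250:500]
cv2.imwrite("pics/c4.png",np.hstack([cv2.resize(a,(400,300)),cv2.resize(b,(400,300))]))
```

```text
(no output)
```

View pics/c4.png

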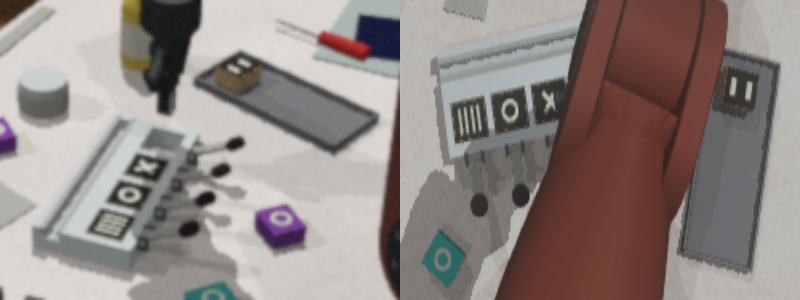

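Block 1 lies flat, face up, in the far end of the wash tray at (738,90) in the right half, and its lever is back up. Blocks 2 to 4 follow, with a check on the grip at each lift.

Run:
```python
from h import *
for y,u in((-31,28),(31,-28),(93,-84)):
    press(y);take(y)
    if observe()["gripper_width"]<46: snap("err");raise SystemExit("no grip")
    place(u,wash());reset(y)
cv2.imwrite("pics/s5.png",get_image("side")[:,:,::-1])
servo_line(bed(-22,93,250),vel=200);move_to([400,250,300],ori(0))
cv2.imwrite("pics/t5.png",snap("t5")[:,:,::-1])
im=cv2.imread("pics/t5.png");cv2.imwrite("pics/t5c.png",cv2.resize(im[150:350,180:500],(800,500),interpolation=cv2.INTER_CUBIC))
cv2.imwrite("pics/s5.png",get_image("side")[:,:,::-1]);st("end")
```

```text
press True
lever t 46.1 [464.3 -38.9  32.3] w 0.1 F [-2.9  0.8  8.9] gf 4.0
hit False
grip t 48.8 [563.2 -22.4  40.4] w 48.6 F [1.  0.  4.2] gf 46.7
lift t 49.7 [562.1 -22.1 109.2] w 49.0 F [-0.2  0.9 -1.1] gf 46.4
wash []
over t 50.8 [ 522.2 -299.8   80. ] w 48.9 F [-0.  -0.1 -0.8] gf 46.3
touch True
down t 51.8 [ 521.3 -300.5   14.8] w 48.5 F [-1.7  1.1  7.1] gf 47.2
push True
plate t 55.5 [562.2 -22.1  10. ] w -0.0 F [-1.9  1.   8.4] gf 4.1
press True
lever t 57.9 [453.9  22.2  32.2] w 0.3 F [-4.3 -0.1  9.2] gf 4.6
hit False
grip t 60.6 [552.8  38.7  40.4] w 48.5 F [ 0.4 -0.8  3.4] gf 46.7
lift t 61.5 [551.7  38.9 109.3] w 48.6 F [ 0.9  0.1 -0.4] gf 46.4
wash []
over t 62.8 [ 467.6 -288.2   80. ] w 48.3 F [-0.1  0.4 -0.2] gf 46.3
touch True
down t 63.8 [ 466.6 -288.7   14.8] w 48.9 F [-0.6  1.4  7.6] gf 47.2
push True
plate t 67.7 [551.8  38.9  10. ] w 0.2 F [-1.7  0.4  8.2] gf 4.2
press True
lever t 70.1 [443.4  83.3  32.2] w 0.2 F [-2.3 -0.7  8.1] gf 4.0
hit False
grip t 72.8 [542.4  99.9  40.4] w 48.8 F [ 0.2 -1.8  3. ] gf 46.8
lift t 73.7 [541.2 100.  109.3] w 48.8 F [-0.6 -0.2 -1.8] gf 46.4
wash []
over t 75.2 [ 412.9 -276.6   80.1] w 48.6 F [ 0.8  0.  -1.2] gf 46.4
touch True
down t 76.2 [ 412.  -276.8   14.8] w 48.7 F [-1.1  1.2  6.6] gf 47.3
push True
plate t 80.2 [541.3 100.   10. ] w 0.1 F [-2.2  0.1  8.1] gf 4.2
end t 82.9 [400.7 249.1 299. ] w 0.2 F [ 0.2 -0.3  0.7] gf 0.0
```

View pics/t5c.png

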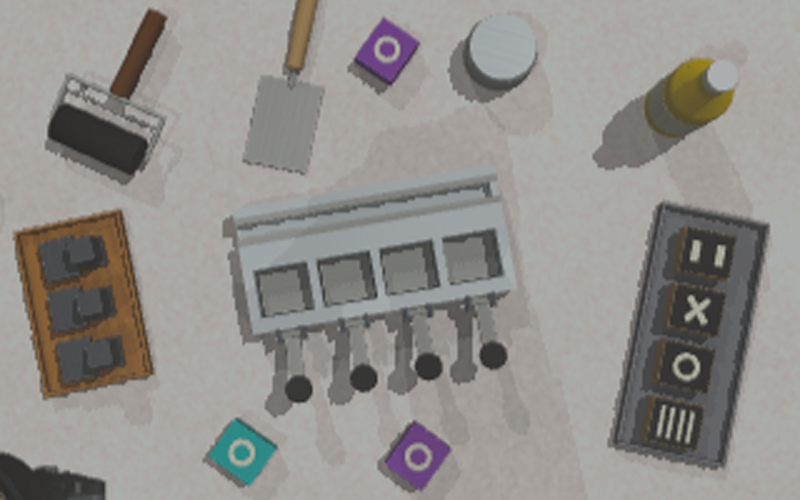

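View pics/s5.png

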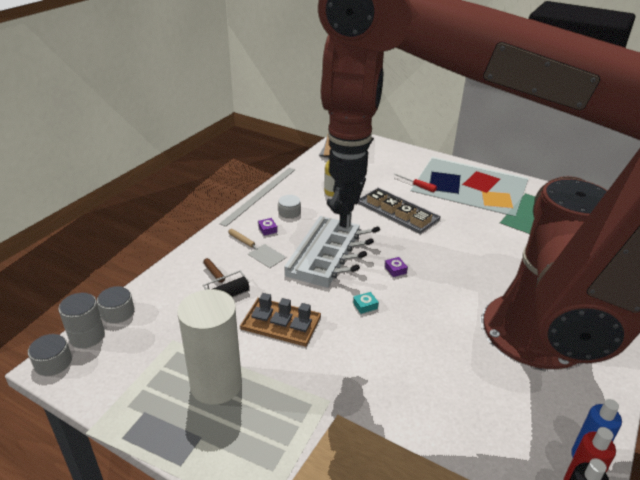

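The four blocks lie flat, face up, in the wash tray, at (707,252) to (673,424) in the top crop. The three dogs stand in the hardware tray at about (85,310). The plates are down with each push ending at z = 10, and the levers are up. The look-alikes and tools are where they were.

```bash
python3 -c "
from station import *
print(finish_job())"
```

```text
the job is handed in; nothing more can be done
None
```

I handed the job in at about 83 s: the three dogs are in the hardware tray, the four blocks lie flat and face up in the wash tray, all ejectors are back at rest, and the tools, inks and look-alikes were left alone.

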